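# Uncover the filter box

## Robot

A 7-joint arm with a two-finger parallel gripper is mounted at the origin on a cart in front of the work surface, level with it; the furniture and walls round the work are solid. World frame = base frame: x ahead of the robot, y to its left, z up, the work surface at z = 0. Lengths are in m, angles in degrees, forces in N, time in s.
With the tool pointing down it reaches from about 0.425 to 0.95 m from the base axis. Payload 16.7 kg.
Tool frame: the origin (TCP) lies at the very end of the fingers, on their centre line; the grasp point (between the pads) lies 19 mm behind it (env.grasp_offset is the z of the grasp point in the tool frame, in m); z points along the fingers, y is the line along which they close (so a half turn about z gives the same grasp; the last joint's range is limited). The gripper opens to 94 mm and grips with 3 to 60 N. Pads are 16 mm wide; open, the fingers measure 119 mm over their backs; the gripper's body (75 mm by 177 mm) begins 78 mm behind the grasp point.
Start: joints at [-82.936, 24.414, 4.234, 92.017, -1.954, 63.644, -3.845], TCP at [0.182, 0.65, 0.205] pointing down, gripper open.
Joint ranges: [-163.25, 163.25], [-28.42, 122.38], [-70.27, 78.77], [12.13, 141.07], [-58.53, 238.53], [9.26, 117.41], [-156.51, 156.51]. Speed limits (degrees/s): [108.29, 108.29, 136.94, 136.94, 172.46, 172.46, 172.46].

## Interface

Orientations are given as a 3x3 rotation matrix whose columns are the frame's x, y, z axes.
In Python, from bench import env gives the robot as it stands.
- The arm moves only by the tool servo_tool, never from a script. Its argument "steps" is a list of rows, each an object with "travel": the shift along the tool's x, y, z in mm, a list of three; "turn": the turn about the tool's z in degrees; "hand": the gripper's target within -1 to 1 (shut at 1, half-way at 0, fully open at -1). In form: [{"travel": [x, y, z], "turn": turn, "hand": hand}, ...]. A call has 1 to 20 rows; each row is the pose to reach, as a shift and turn from the pose commanded when the call began, along the tool's axes at that moment; what a row does not reach only later rows make up. A row lasts 1/10 s, in which the tool goes at most 50 mm and 8.59 degrees, less where a joint would pass 70% of its speed; a pose out of reach is approached as far as the arm can. A call with a gripper value outside its range is refused whole. The fingers move at their own pace and stop on an object; "force" is the grip in N (left out, the last holds). Time passes only in rows, so rows that repeat a pose let the fingers close. It gives the time, the measured TCP pose, the force, the opening and the grip force at its end, in the units of the state.
- env.get_state(): the state, without advancing time (a new reading comes with each control period).
- env.capture(name): name is "scene" or "top" or "wrist"; returns (picture, depth): 400x640x3 uint8, red, green, blue; 400x640 float32, m along the optical axis (not along the pixel's ray), 0 where there is no reading.
- env.camera_model(name): a dict with "K" (3x3 intrinsics, pixels), "R" (3x3) and "t" (3): a world point X has camera coordinates R X + t; the wrist camera has in their place "mount" (4x4, takes a point from camera to tool coordinates, whose origin is the TCP and whose axes are the flange's). Camera axes: x right, y down, z forward; pixel columns grow to the right and rows downward; lengths in m; the calibration is good to about 2 mm. The wrist camera is an equidistant fisheye: a pixel r from the principal point sees the ray r / f radians off the axis. A picture is of the moment at which its call begins: read the wrist's pose just before it. camera_model takes no time and is no camera call.
- env.sign_off(): hands the job in; it is judged then, once.
The state is a dict: "clock": time; "joints": joint angles; "joint_vel": joint speeds; "joint_torque": joint torques, N m; "ee_pos": TCP position; "eef_rot": TCP orientation; "wrist_force": force on the tool from outside, world axes, zero at the start; "moment": the same for the moment, N m; "gripper_width": opening from 0.0 (shut) to 1.0 (fully open); "gripper_force": force on a finger pad.
Only numpy, scipy, OpenCV 4.12 (cv2) and the standard library are available. Lean on these libraries where they do the work, as an engineer would, in place of code of your own. Each camera call takes 0.05 s, during which the arm holds its last target. There are 200 camera calls.

## Task

Open the filter box, the one with the slotted cover, for a filter change: press its snap tab fully down with closed fingertips, then push the released cover by its rib along its slide, right off its seat on to the ledge, so that the filter pocket is fully uncovered and the cover lies flat on the ledge. Only press and push: do not grip, lift or tilt the cover. Leave the terminal box with the plain cover shut, its tab unpressed, and the other things on the bench where they are.

Things in the scene. Friction and masses are not known exactly. Their poses are not given: they have to be found in the camera images.
- filter_box: Filter box: the wider box, grey, slotted cover. Fixed to the bench; own x -43 to +132 mm, 77 mm wide. Origin on the bench under the centre of the cover's seat; own x runs from the seat to the ledge, away from the robot within 0.4 rad. Filter pocket at x -33 to +33 mm. At x -43 to +30 mm side lips (top z 50 mm, 60 mm apart) overlap the cover's edges; small corner stops (58 mm apart) behind it.
- filter_ledge (a point): Centre of the filter box's open ledge (box x +80 mm, on its deck, z 31 mm). The ledge runs from x +33 mm to an end stop at +126 mm (z 43 mm). The cover slides on side rails at z 35 mm; side guides reach z 41 mm, 67 mm free between them. The snap tab stands in the ledge right in front of the cover.
- filter_cover: Slotted cover of the filter box, white, 70 mm long (own x), 64 wide, 10 thick, 0.08 to 0.17 kg. Origin at the centre of its underside; seated at x 0, y 0, z 35 mm of the box, axes parallel, up to 3 mm of play. Slides along own +x, blocked by the raised tab; once freed it takes under 2 N, passes over the pressed tab and meets the end stop after 91 mm.
- filter_rib (a point): Top centre of the filter cover's rear face. A push rib stands across the cover's rear end (nearer the robot): cover x -35 to -26 mm, 34 mm wide, from 10 to 28 mm above the cover's underside (z 45 to 63 mm seated); its rear face is flush with the cover's rear end. Push it along +x.
- filter_tab (a joint): Travel of the filter box's snap tab (m): 0 raised, 0.012 fully in. Pressed straight down it moves at about 4 N and stays where it is left (no spring). Beyond 0.0095 it is below the cover's underside and the cover is free.
- filter_tab_top (a point): Centre of the top face of the filter box's snap tab, a ribbed white pad 40 mm long (box x +38 to +78 mm) and 30 mm wide; at x +58 mm, y 0 of the box, z 44 mm raised, 32 mm fully in, 1 mm above the deck round it. Fingers closed together fit between the side guides.
- terminal_box: Terminal box, to be left alone: the same make but narrower (61 mm), plain cover, two black cable glands at its far end (to own x +146 mm). Fixed; origin and axes as for the filter box.
- terminal_cover: Plain cover of the terminal box, to be left alone: 70 mm long, 48 wide, 10 thick, with a rib as on the filter cover. Origin at the centre of its underside.
- terminal_tab (a joint): Travel of the terminal box's snap tab (m), to be left alone: 0 raised, 0.012 fully in. Moves at about 4 N, no spring.
- slide_box: Slide box (bystander), blue, 98x43x84 mm, loose, near the left edge of the bench; origin at the centre of its underside.
- pot_yellow: Specimen pot with a yellow lid (bystander), 48 mm across, 62 mm tall, loose, left side; origin at the centre of its underside.
- pot_white: Specimen pot with a white lid (bystander), 48 mm across, 62 mm tall, loose, left and to the rear; origin at the centre of its underside.
- cassette: White tissue cassette (bystander), 28x43x7 mm, loose, lying between the near ends of the two boxes; origin at the centre of its underside.
- pen: Ballpoint pen (bystander), 145 mm long, loose, near the front edge of the bench; origin at the centre of its underside.
- timer: Square lab timer (bystander), 67x67x19 mm, loose, front right; origin at the centre of its underside.
- forceps: Steel forceps (bystander), 120 mm long, loose, near the front edge of the bench; origin at the centre of its underside.
- block: White tissue cassette with a wax block (bystander), 28x40x11 mm, loose, at the back in front of the cold plate; origin at the centre of its underside.
- bottle: Small brown bottle (bystander), 46 mm across, 85 mm tall, loose, at the middle of the front edge of the bench; origin at the centre of its underside.
Things that resemble listed ones, but are neither listed nor needed, are in the scene too. What is shaped like the filter_cover but orange is not meant.

How it is judged:
By the outcome, as a careful person would: the job done as asked, in the order asked, and still so for the second after the job is handed in, with the robot touching nothing.
It also fails if it takes over 35 s, if anything falls off the work surface, if the arm or the gripper's body presses on something with over 40 N, if the wrist force passes 120 N, or if a joint passes its speed limit or range.

## Working session

There is one attempt and no reset: what is moved stays moved. The work goes in short steps, Python scripts to look and compute and a tool call to move; the robot and the scene stay as the last step left them, time stands still between calls to the robot, and variables do not carry over. Pictures are saved under pics/ and viewed, at most 10 in all, crops included, and the job is handed in when it is done.

Besides the shell and the picture viewer there is one more tool, called after ">>>" as name([rows], argument=value, ...), one row to a line, values as JSON. servo_tool: Moves the arm, as the interface text tells. Its arguments: {"type":"object","properties":{"steps":{"type":"array"},"force":{"type":"number"}},"required":["steps"]}

```bash
mkdir -p pics; cat > h.py <<'E'
import numpy as np,cv2
from bench import env
def save(n,p): cv2.imwrite('pics/'+n+'.png',p[:,:,::-1])
def world(name,depth):
    m=env.camera_model(name);K,R,t=map(np.array,(m['K'],m['R'],m['t']))
    v,u=np.mgrid[:400,:640]
    c=np.stack([(u-K[0,2])/K[0,0]*depth,(v-K[1,2])/K[1,1]*depth,depth],-1)
    return (c-t)@R
E
python3 - <<'E'
from h import *
s=env.get_state();print(s['clock'],s['ee_pos'],np.round(s['eef_rot'],3),s['wrist_force'])
for n in('top','scene'):
    p,d=env.capture(n);save(n,p);np.savez('/tmp/'+n,p=p,d=d,w=world(n,d))
E
```

```text
0.0 [0.18175554 0.64961292 0.20479403] [[-0.963  0.269 -0.   ]
 [ 0.269  0.963 -0.001]
 [-0.    -0.001 -1.   ]] [ 0.52617585 -0.65264712  0.24158677]
```

View pics/top.png

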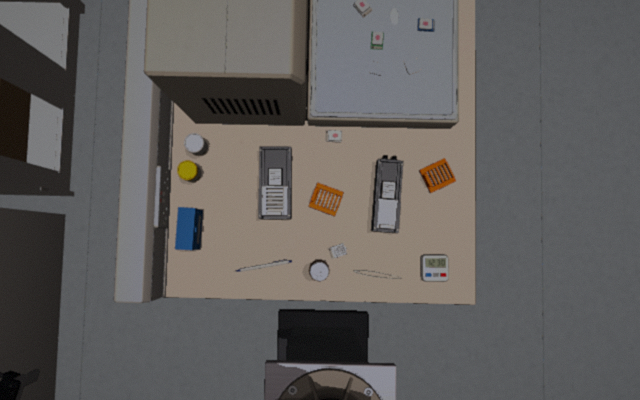

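View pics/scene.png

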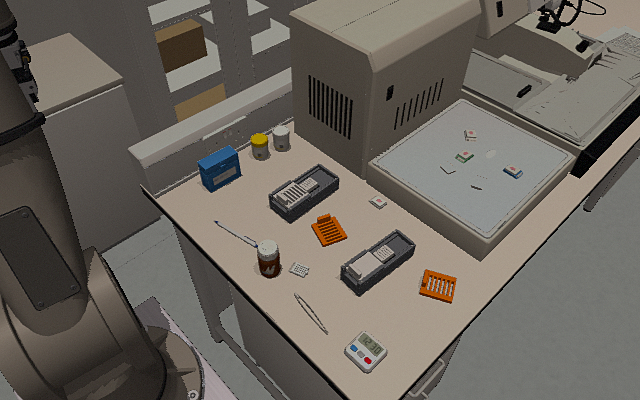

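The top view shows the filter box (slotted cover) at about (275,183) and the terminal box with its plain cover at (388,195). An orange decoy lies between them. Next I'll measure the filter box.

```bash
python3 - <<'E'
from h import *
z=np.load('/tmp/top.npz');p,d,w=z['p'],z['d'],z['w']
m=env.camera_model('top');print(np.round(m['K'],1).tolist(),np.round(-np.array(m['R']).T@m['t'],3),np.round(m['R'],3).tolist())
for n,(a,b,c,e) in {'filt':(248,138,305,230),'term':(362,148,415,242)}.items():
    W=w[b:e,a:c];D=d[b:e,a:c]
    k=(W[...,2]>.022)&(W[...,2]<.06)&(D>0)
    P=W[k];r=cv2.minAreaRect((P[:,:2]*1000).astype(np.float32));print(n,k.sum(),r,cv2.boxPoints(r).tolist())
    G=p[b:e,a:c].min(-1)>110
    Q=W[G&k];r=cv2.minAreaRect((Q[:,:2]*1000).astype(np.float32));print(' white',G.sum(),r,np.percentile(Q[:,2],[5,50,95]))
big=cv2.resize(p[140:230,230:420],None,fx=4,fy=4,interpolation=cv2.INTER_CUBIC);save('crop',big)
E
```

```text
[[487.4, 0.0, 308.6], [0.0, 487.4, 205.4], [0.0, 0.0, 1.0]] [0.449 0.054 1.207] [[0.022, -1.0, -0.006], [-0.997, -0.022, -0.07], [0.07, 0.007, -0.998]]
filt 2160 ((585.1785278320312, 146.070556640625), (175.27684020996094, 76.90047454833984), 1.6498994827270508) [[496.4693908691406, 181.98155212402344], [498.6835021972656, 105.11296081542969], [673.8876953125, 110.15956115722656], [671.673583984375, 187.0281524658203]]
 white 3277 ((562.1157836914062, 144.74282836914062), (109.23395538330078, 60.17628479003906), 1.2331541776657104) [0.0400694  0.04496376 0.04856278]
term 1899 ((565.1780395507812, -127.42462158203125), (61.924713134765625, 187.75926208496094), 86.24394226074219) [[469.4717712402344, -152.17054748535156], [656.8276977539062, -164.47039794921875], [660.88427734375, -102.67869567871094], [473.52838134765625, -90.37884521484375]]
 white 3215 ((535.9161376953125, -126.34104919433594), (45.10150146484375, 110.10782623291016), 87.29317474365234) [0.0410898 0.0448896 0.0488494]
```

View pics/crop.png

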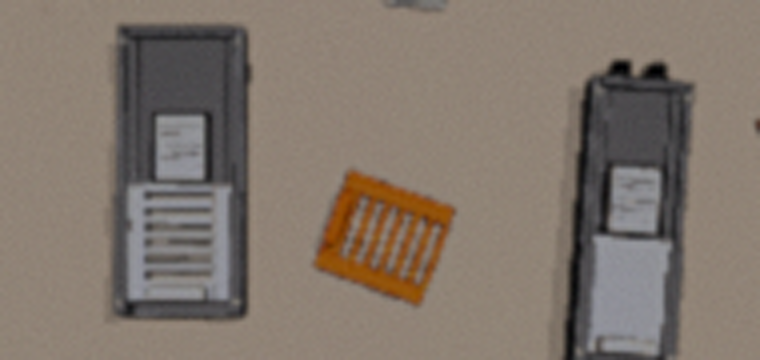

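```bash
python3 - <<'E'
from h import *
w=np.load('/tmp/top.npz')['w'];
print('left wall maxz',np.round(np.percentile(w[130:300,112:170,2],[50,99]),3))
q=w[110:130,230:300];print('instrument front x, z',[np.round(w[r,270],3).tolist() for r in(60,75,90,110,120,126)])
s=np.load('/tmp/scene.npz');
for n,(u,v) in {'t':(310,184)}.items(): print(s['w'][v,u])
E
```

```text
left wall maxz [0.124 0.133]
instrument front x, z [[0.757, 0.132, 0.382], [0.733, 0.132, 0.375], [0.729, 0.138, 0.303], [0.73, 0.15, 0.157], [0.729, 0.158, 0.071], [0.731, 0.164, -0.001]]
[0.60021765 0.13814048 0.04766792]
```

>>> servo_tool([
  {"travel": [-20, -14, -10], "turn": 0, "hand": 1},
  {"travel": [-50, -35, -20], "turn": 0, "hand": 1},
  {"travel": [-84, -58, -20], "turn": -1, "hand": 1},
  {"travel": [-118, -82, -20], "turn": -3, "hand": 1},
  {"travel": [-152, -105, -20], "turn": -5, "hand": 1},
  {"travel": [-186, -129, -20], "turn": -7, "hand": 1},
  {"travel": [-220, -152, -20], "turn": -9, "hand": 1},
  {"travel": [-254, -176, -20], "turn": -11, "hand": 1},
  {"travel": [-288, -200, -20], "turn": -13, "hand": 1},
  {"travel": [-322, -223, -20], "turn": -15, "hand": 1},
  {"travel": [-356, -247, -20], "turn": -17, "hand": 1},
  {"travel": [-390, -270, -15], "turn": -17, "hand": 1},
  {"travel": [-424, -294, -10], "turn": -17, "hand": 1},
  {"travel": [-458, -317, -5], "turn": -17, "hand": 1},
  {"travel": [-490, -340, 0], "turn": -17, "hand": 1},
  {"travel": [-515, -357, 0], "turn": -17, "hand": 1},
  {"travel": [-530, -367, 0], "turn": -17, "hand": 1},
  {"travel": [-537, -372, 0], "turn": -17, "hand": 1},
  {"travel": [-537, -372, 0], "turn": -17, "hand": 1},
  {"travel": [-537, -372, 0], "turn": -17, "hand": 1},
])

```text
clock: 2.1
ee_pos: [0.5981, 0.148, 0.2053]
eef_rot: [[-1.0, -0.025, -0.001], [-0.025, 1.0, 0.0], [0.001, 0.0, -1.0]]
wrist_force: [-0.8, 0.6, -0.5]
gripper_width: 0.003
gripper_force: 0.0
```

```bash
cat >> h.py <<'E'
def proj(X,s):
    m=env.camera_model('wrist');K=np.array(m['K']);M=np.array(m['mount'])
    t=(np.array(X)-s['ee_pos'])@np.array(s['eef_rot'])
    c=(t-M[:3,3])@M[:3,:3]
    r=np.hypot(c[:,0],c[:,1]);th=np.arctan2(r,c[:,2])
    return np.stack([K[0,2]+K[0,0]*th*c[:,0]/r,K[1,2]+K[1,1]*th*c[:,1]/r],1)
def box(X,o=(.5407,.1448),a=1.65):
    X=np.array(X)/1000;c,q=np.cos(np.radians(a)),np.sin(np.radians(a))
    return np.stack([o[0]+c*X[:,0]-q*X[:,1],o[1]+q*X[:,0]+c*X[:,1],X[:,2]],1)
E
python3 - <<'E'
from h import *
s=env.get_state();p,d=env.capture('wrist');print(np.round(env.camera_model('wrist')['mount'],3))
for L,col in [([[38,15,44],[78,15,44],[78,-15,44],[38,-15,44]],(255,0,0)),([[-35,17,63],[-26,17,63],[-26,-17,63],[-35,-17,63]],(0,255,0)),([[35,32,45],[35,-32,45],[-35,-32,45],[-35,32,45]],(0,0,255))]:
    P=proj(box(L),s);print(np.round(P).tolist());
    p=p.copy();[cv2.circle(p,tuple(int(v) for v in np.round(q)),2,col,-1) for q in P]
save('w1',p)
E
```

```text
[[ 0.001 -0.972 -0.233  0.068]
 [ 1.     0.001  0.001 -0.001]
 [-0.    -0.233  0.972 -0.179]
 [ 0.     0.     0.     1.   ]]
[[325.0, 166.0], [325.0, 200.0], [298.0, 201.0], [298.0, 166.0]]
[[328.0, 98.0], [328.0, 107.0], [295.0, 107.0], [295.0, 98.0]]
[[340.0, 163.0], [282.0, 163.0], [282.0, 100.0], [341.0, 100.0]]
```

View pics/w1.png

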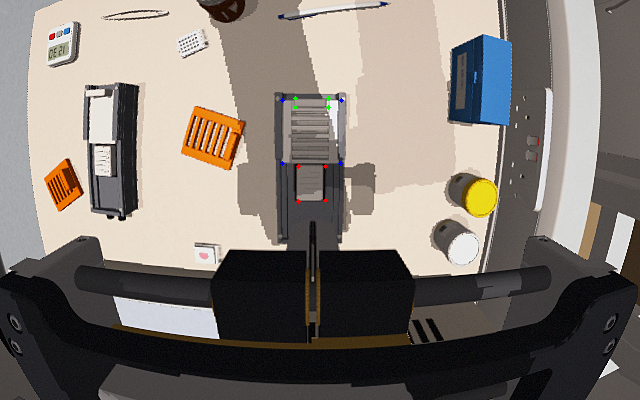

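The close view matches the prediction: tab corners at (298–325, 166–200), rib at (295–328, 98–107). I'll descend and press the tab.

>>> servo_tool([
  {"travel": [0, -1, 20], "turn": 0, "hand": 1},
  {"travel": [0, -1, 50], "turn": 0, "hand": 1},
  {"travel": [0, -1, 85], "turn": 0, "hand": 1},
  {"travel": [0, -1, 115], "turn": 0, "hand": 1},
  {"travel": [0, -1, 135], "turn": 0, "hand": 1},
  {"travel": [0, -1, 146], "turn": 0, "hand": 1},
  {"travel": [0, -1, 152], "turn": 0, "hand": 1},
  {"travel": [0, -1, 156], "turn": 0, "hand": 1},
  {"travel": [0, -1, 159], "turn": 0, "hand": 1},
  {"travel": [0, -1, 161], "turn": 0, "hand": 1},
  {"travel": [0, -1, 163], "turn": 0, "hand": 1},
  {"travel": [0, -1, 165], "turn": 0, "hand": 1},
  {"travel": [0, -1, 167], "turn": 0, "hand": 1},
  {"travel": [0, -1, 169], "turn": 0, "hand": 1},
  {"travel": [0, -1, 171], "turn": 0, "hand": 1},
  {"travel": [0, -1, 172], "turn": 0, "hand": 1},
  {"travel": [0, -1, 172], "turn": 0, "hand": 1},
])

```text
clock: 3.85
ee_pos: [0.5988, 0.1461, 0.0333]
eef_rot: [[-1.0, -0.024, 0.0], [-0.024, 1.0, -0.0], [-0.0, -0.0, -1.0]]
wrist_force: [1.7, 2.2, 1.7]
gripper_width: 0.005
gripper_force: 0.9
```

>>> servo_tool([
  {"travel": [0, 0, 1], "turn": 0, "hand": 1},
  {"travel": [0, 0, 2], "turn": 0, "hand": 1},
  {"travel": [0, 0, 2.5], "turn": 0, "hand": 1},
  {"travel": [0, 0, 2.5], "turn": 0, "hand": 1},
])

```text
clock: 4.25
ee_pos: [0.5989, 0.1461, 0.0321]
eef_rot: [[-1.0, -0.024, 0.0], [-0.024, 1.0, 0.0], [-0.0, 0.0, -1.0]]
wrist_force: [-5.7, -0.5, 22.8]
gripper_width: 0.003
gripper_force: 11.3
```

>>> servo_tool([
  {"travel": [0, 0, -10], "turn": 0, "hand": 1},
  {"travel": [0, 0, -40], "turn": 0, "hand": 1},
  {"travel": [0, 0, -70], "turn": 0, "hand": 1},
  {"travel": [20, 0, -75], "turn": 0, "hand": 1},
  {"travel": [55, 0, -75], "turn": 0, "hand": 1},
  {"travel": [90, 0, -75], "turn": 0, "hand": 1},
  {"travel": [112, 0, -75], "turn": 0, "hand": 1},
  {"travel": [118, 0, -75], "turn": 0, "hand": 1},
  {"travel": [118, 0, -75], "turn": 0, "hand": 1},
  {"travel": [118, 0, -75], "turn": 0, "hand": 1},
])

```text
clock: 5.25
ee_pos: [0.4818, 0.1433, 0.1062]
eef_rot: [[-1.0, -0.024, 0.001], [-0.024, 1.0, 0.0], [-0.001, 0.0, -1.0]]
wrist_force: [0.1, 0.3, -0.2]
gripper_width: 0.002
gripper_force: 0.0
```

```bash
python3 - <<'E'
from h import *
s=env.get_state();print(s['ee_pos'],s['wrist_force'])
p,d=env.capture('scene');save('s2',cv2.resize(p[140:250,230:430],None,fx=4,fy=4,interpolation=cv2.INTER_CUBIC))
E
```

```text
[0.48179785 0.14332875 0.10616837] [ 0.05909901  0.26817799 -0.23658498]
```

View pics/s2.png

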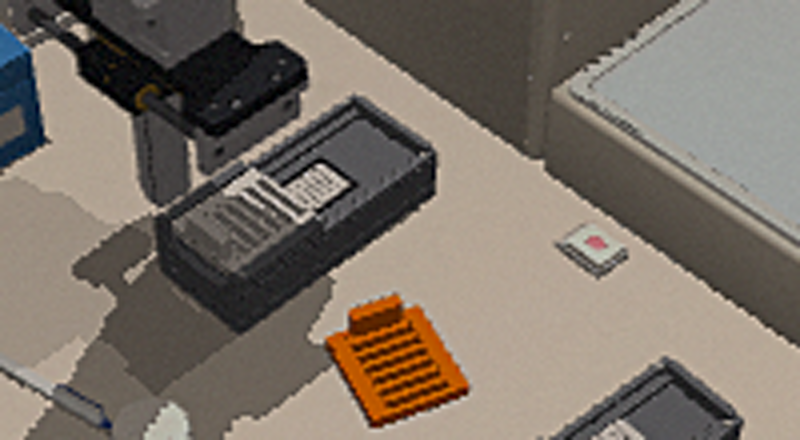

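The tab is down flush with the ledge (crop about (325,185)), and the fingers stand behind the box. I'll go down and push.

>>> servo_tool([
  {"travel": [0, 0, 15], "turn": 0, "hand": 1},
  {"travel": [0, 0, 40], "turn": 0, "hand": 1},
  {"travel": [0, 0, 54], "turn": 0, "hand": 1},
  {"travel": [0, 0, 57], "turn": 0, "hand": 1},
  {"travel": [0, 0, 57], "turn": 0, "hand": 1},
  {"travel": [-6, 0, 57], "turn": 0, "hand": 1},
  {"travel": [-11, 0, 57], "turn": 0, "hand": 1},
  {"travel": [-14, 0, 57], "turn": 0, "hand": 1},
  {"travel": [-17, 0, 57], "turn": 0, "hand": 1},
  {"travel": [-20, 0, 57], "turn": 0, "hand": 1},
  {"travel": [-24, 0, 57], "turn": 0, "hand": 1},
  {"travel": [-28, 0, 57], "turn": 0, "hand": 1},
])

```text
clock: 6.5
ee_pos: [0.5091, 0.1439, 0.049]
eef_rot: [[-1.0, -0.024, -0.0], [-0.024, 1.0, 0.0], [0.0, 0.0, -1.0]]
wrist_force: [-1.2, -0.4, -0.2]
gripper_width: 0.005
gripper_force: 0.6
```

>>> servo_tool([
  {"travel": [-4, 0, 0], "turn": 0, "hand": 1},
  {"travel": [-9, 0, 0], "turn": 0, "hand": 1},
  {"travel": [-14, 0, 0], "turn": 0, "hand": 1},
  {"travel": [-19, 0, 0], "turn": 0, "hand": 1},
  {"travel": [-24, 0, 0], "turn": 0, "hand": 1},
  {"travel": [-29, 0, 0], "turn": 0, "hand": 1},
  {"travel": [-34, 0, 0], "turn": 0, "hand": 1},
  {"travel": [-39, 0, 0], "turn": 0, "hand": 1},
  {"travel": [-44, 0, 0], "turn": 0, "hand": 1},
  {"travel": [-49, 0, 0], "turn": 0, "hand": 1},
  {"travel": [-54, 0, 0], "turn": 0, "hand": 1},
  {"travel": [-59, 0, 0], "turn": 0, "hand": 1},
  {"travel": [-63, 0, 0], "turn": 0, "hand": 1},
  {"travel": [-66, 0, 0], "turn": 0, "hand": 1},
  {"travel": [-69, 0, 0], "turn": 0, "hand": 1},
  {"travel": [-71, 0, 0], "turn": 0, "hand": 1},
  {"travel": [-73, 0, 0], "turn": 0, "hand": 1},
  {"travel": [-75, 0, 0], "turn": 0, "hand": 1},
  {"travel": [-75, 0, 0], "turn": 0, "hand": 1},
])

```text
clock: 8.4
ee_pos: [0.5841, 0.1457, 0.049]
eef_rot: [[-1.0, -0.024, 0.0], [-0.024, 1.0, -0.0], [-0.0, -0.0, -1.0]]
wrist_force: [0.6, -0.3, 0.4]
gripper_width: 0.007
gripper_force: 0.0
```

Back off, then up, and look.

>>> servo_tool([
  {"travel": [3, 0, 0], "turn": 0, "hand": 1},
  {"travel": [10, 0, 0], "turn": 0, "hand": 1},
  {"travel": [20, 0, -5], "turn": 0, "hand": 1},
  {"travel": [30, 0, -25], "turn": 0, "hand": 1},
  {"travel": [50, 0, -60], "turn": 0, "hand": 1},
  {"travel": [75, 0, -95], "turn": 0, "hand": 1},
  {"travel": [95, 0, -115], "turn": 0, "hand": 1},
  {"travel": [100, 0, -120], "turn": 0, "hand": 1},
  {"travel": [100, 0, -120], "turn": 0, "hand": 1},
])

```text
clock: 9.3
ee_pos: [0.4834, 0.1438, 0.1698]
eef_rot: [[-1.0, -0.025, 0.001], [-0.025, 1.0, 0.002], [-0.001, 0.001, -1.0]]
wrist_force: [-0.4, 0.1, -1.1]
gripper_width: 0.004
gripper_force: 0.0
```

```bash
python3 - <<'E'
from h import *
s=env.get_state();print(s['ee_pos'],s['wrist_force'])
p,d=env.capture('scene');save('s3',p[120:300,180:480].repeat(2,0).repeat(2,1))
w=world('scene',d);k=(p.min(-1)>110)
o=np.array([.5407,.1448]);a=np.radians(1.65);R=np.array([[np.cos(a),-np.sin(a)],[np.sin(a),np.cos(a)]])
b=(w[...,:2]-o)@R*1000;z=w[...,2]*1000
q=k&(abs(b[...,1])<33)&(b[...,0]>-43)&(b[...,0]<126)&(z>40)&(z<75)
Q=b[q];Z=z[q];print(q.sum(),np.percentile(Q,[1,50,99],axis=0))
f=Z<51
A=np.c_[Q[f],np.ones(f.sum())];print('plane',np.linalg.lstsq(A,Z[f],rcond=None)[0],Z[f].mean(),'rib x',Q[Z>55].mean(0))
E
```

```text
[0.4834346  0.14376221 0.16979091] [-0.39802129  0.11567469 -1.05338952]
285 [[ 53.94262868 -32.15827089]
 [ 89.90513441  -3.61761301]
 [122.54463409  31.09331653]]
plane [ 4.40126355e-03 -1.87352768e-03  4.63555953e+01] 46.76785272323362 rib x [57.70360508 -0.34730022]
```

View pics/s3.png

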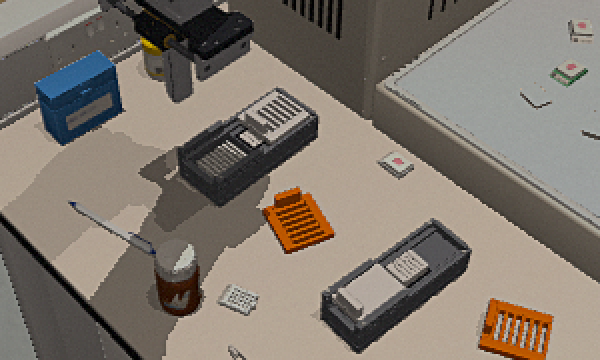

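The cover lies flat on the ledge at (280,112), spanning box x of about 53 to 123 mm. The pocket at (222,157) is fully uncovered, and the terminal box and the other things in view are unchanged.

```bash
python3 -c "
from bench import env
print(env.sign_off())"
```

```text
the job is handed in; nothing more can be done
None
```

The filter box is open and handed in: the tab is pressed fully down, the slotted cover lies flat on the ledge about 88 mm along its slide, and the terminal box and the other things on the bench were left alone.

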